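Put the breakfast things back in the table caddy

TASK

Clear up after breakfast in the forest cabin: stand the jam jar, the tea tin, the pepper mill and the salt shaker upright on the floor of the wooden caddy, one to a cell - the jar in the big square cell, the tin in the long cell, the mill in the medium cell beside the jar, the shaker in the smallest cell. Set each one down rather than dropping it, and leave the candle glass, the candlestick, the weather display and the bud vase standing where they are.

Things in the scene. Friction and masses are not known exactly. Their poses are not given: they have to be found in the camera images.
- caddy: Fixed open wooden box, 176 (x) by 180 (y) mm, walls 40 high and 8 thick, floor 6 thick, any yaw. Origin: centre of underside, z up. Dividers 6 thick with tops 34 high make four cells; centre (x,y) in its frame, inner size along x by y, mm: big square (-37,39) 86x86; medium beside it (46,39) 68x86; smallest (-52,-46) 56x72; long (31,-46) 98x72.
- jar: Jam jar: amber glass with a paper label and a flat steel screw lid that closes the top. 64 mm diameter, 84 mm tall (lid, 63 mm diameter, from 64 mm up), about 0.28 kg. Stands upright. Origin: centre of its underside, z up.
- pepper_mill: Pepper mill: smooth turned dark wood with a thin steel band at 72 mm and a small steel nut on the domed top. Foot 50 mm diameter, tapering to 42 mm from 45 mm height up to 94 mm; 111 mm tall, about 0.16 kg. Stands upright. Origin: centre of its underside, z up.
- tea_tin: Tea tin: plain rectangular bare-metal tin with a paper label on its sides and a full-size steel lid, 78 mm (its x) by 48 mm (its y), 92 mm tall, about 0.17 kg. Stands upright, its x axis within 0.6 rad of the world's x. Origin: centre of its underside, z up.
- salt_shaker: Salt shaker: slim clear glass with white salt inside and a domed steel cap with six small holes. Foot 38 mm diameter, tapering to 33 mm at 56 mm height; the cap is 34 mm diameter from 56 to 74 mm; 81 mm tall, about 0.11 kg. Stands upright. Origin: centre of its underside, z up.
- candle_glass: Look-alike of the jar, does not belong in the caddy: amber candle glass, 67 mm diameter, 74 mm tall, open at the top with white wax and a wick inside. Loose, 0.24 kg. Origin: centre of its underside.
- candlestick: Look-alike of the pepper mill, does not belong: turned dark wooden candlestick with a wide foot (54 mm), thin waist and a brass-lined socket on top, 90 mm tall. Loose, 0.14 kg. Origin: centre of its underside.
- weather_display: Look-alike of the tea tin, does not belong: grey plastic weather display, 78 mm (its x) by 42 mm (its y), 75 mm tall, screen on one broad side, three dark buttons on top. Loose, 0.18 kg. Origin: centre of its underside.
- bud_vase: Look-alike of the salt shaker, does not belong: small green glass bud vase, 44 mm wide, narrow neck and open mouth, 78 mm tall. Loose, 0.13 kg. Origin: centre of its underside.
Things that resemble listed ones, but are neither listed nor needed, are in the scene too. Leave any purple look-alike of the pepper_mill alone.

How it is judged (in metres and radians):
At the end, for the whole second after the job is handed in: Jar in the big square cell, tin in the long, mill in the medium, shaker in the smallest: upright (0.1 rad), on the floor (4 mm), in its own cell (centre within 13 to 21 mm of the cell centre), released, at rest; the four look-alikes upright within 25 mm of their starts (x of jar in the frame of caddy between -0.051 and -0.023 m and y of jar in the frame of caddy between 0.025 and 0.053 m and z of jar in the frame of caddy between 0.002 and 0.01 m and angle between each of jar, pepper_mill, salt_shaker, tea_tin, candle_glass, candlestick, weather_display, bud_vase's own z axis and vertical below 0.1 rad and linear speed of each of jar, pepper_mill, salt_shaker, tea_tin below 0.02 m/s and angular speed of each of jar, pepper_mill, salt_shaker, tea_tin below 0.2 rad/s and x of pepper_mill in the frame of caddy between 0.032 and 0.06 m and y of pepper_mill in the frame of caddy between 0.018 and 0.06 m and z of pepper_mill in the frame of caddy between 0.002 and 0.01 m and x of salt_shaker in the frame of caddy between -0.065 and -0.039 m and y of salt_shaker in the frame of caddy between -0.066 and -0.026 m and z of salt_shaker in the frame of caddy between 0.002 and 0.01 m and x of tea_tin in the frame of caddy between 0.017 and 0.045 m and y of tea_tin in the frame of caddy between -0.062 and -0.03 m and z of tea_tin in the frame of caddy between 0.002 and 0.01 m and distance of each of candle_glass, candlestick, weather_display, bud_vase from where it was at the start of the episode below 0.025 m); the robot touches nothing.
It fails at once if one of the four things to be gathered is dropped or thrown (faster than 0.75 m/s with no finger on it: a fall of about 30 mm) ((linear speed of jar above 0.75 m/s and contact force between the fingers and jar below 0.05 N) or (linear speed of pepper_mill above 0.75 m/s and contact force between the fingers and pepper_mill below 0.05 N) or (linear speed of salt_shaker above 0.75 m/s and contact force between the fingers and salt_shaker below 0.05 N) or (linear speed of tea_tin above 0.75 m/s and contact force between the fingers and tea_tin below 0.05 N)).
It fails at once if a look-alike is moved by more than 25 mm or tipped ((distance of candle_glass from where it was at the start of the episode above 0.025 m or angle between candle_glass's own z axis and vertical above 0.4 rad) or (distance of candlestick from where it was at the start of the episode above 0.025 m or angle between candlestick's own z axis and vertical above 0.4 rad) or (distance of weather_display from where it was at the start of the episode above 0.025 m or angle between weather_display's own z axis and vertical above 0.4 rad) or (distance of bud_vase from where it was at the start of the episode above 0.025 m or angle between bud_vase's own z axis and vertical above 0.4 rad)).
It also fails if it takes over 99 s, if anything falls off the work surface, if the arm or the gripper's body presses on something with over 40 N, if the wrist force passes 120 N, or if a joint passes its speed limit or range.

ROBOT

A 6-joint arm with a two-finger parallel gripper is mounted at the origin on the work surface. World frame = base frame: x ahead of the robot, y to its left, z up, the work surface at z = 0. Lengths are in mm, angles in rad, forces in N, time in s.
With the tool pointing down it reaches from about 275 to 750 mm from the base axis. Payload 10.2 kg.
Tool frame: the origin (TCP) lies at the very end of the fingers, on their centre line; the grasp point (between the pads) lies 19 mm behind it; z points along the fingers, y is the line along which they close (so a half turn about z gives the same grasp; the last joint's range is limited). The gripper opens to 85 mm and grips with 20 to 120 N. Pads are 22 mm wide; open, the fingers measure 114 mm over their backs; the gripper's body (76 mm by 85 mm) begins 54 mm behind the grasp point. The pads swing forward as they close: fully open they stand 13 mm farther back than shut.
Start: joints at [0.975, 0.313, 1.498, -0, 1.331, -0.223], TCP at [191.231, 488.939, 200.794] pointing down, gripper open.
Joint ranges: [-2.94, 2.94], [-0.97, 2.17], [0.19, 2.56], [-1.23, 4.37], [0.02, 3.11], [-2.88, 2.88]. Speed limits (rad/s): [2.39, 2.39, 3.01, 3.14, 3.14, 3.14].

INTERFACE

Orientations are given as a unit quaternion [w, x, y, z].
In Python, from rig import ctrl gives the robot as it stands.
- The arm moves only by the shell command python3 -m inch 'ROWS' [OPENING] [FORCE]. ROWS is text: rows parted by semicolons, each of 6 numbers parted by spaces: the shift along the tool's x, y, z in mm, then the turn, a rotation vector about the tool's x, y, z in units of 6 degrees (1.0 is 6 degrees). A call has exactly 10 rows; each row shifts and turns the commanded pose from where the row before left it, along the tool's axes as they then stand; what a row does not reach is not made up. A row lasts 1/12 s, in which the tool goes at most 41.7 mm and 7.16 degrees, less where a joint would pass 70% of its speed; a pose out of reach is approached as far as the arm can. A call with a gripper value outside its range is refused whole. OPENING is the opening, from 0 (shut) to 1 (fully open), set as the call begins (- or left out, the last holds). The fingers move at their own pace and stop on an object; FORCE is the grip in N (left out, the last holds). Time passes only in rows, so rows that do not move let the fingers close, or fill a call up. It gives the time, the measured TCP pose, the force, the opening and the grip force at its end, in the units of the state.
- ctrl.sense(): the state, without advancing time (a new reading comes with each control period).
- ctrl.capture(name): name is "scene" or "side" or "wrist"; returns a dict with "image" (384x512x3 uint8, red, green, blue), "intrinsics" (3x3 intrinsics, pixels), "D" ([k1, k2, p1, p2, k3] as OpenCV has them; the pictures are not rectified), "rvec" (rotation vector, rad) and "tvec" (3), from world to camera coordinates, as OpenCV has them. Camera axes: x right, y down, z forward; pixel columns grow to the right and rows downward; lengths in mm; the calibration is good to about 2 mm. A picture is of the moment at which its call begins. There is no depth.
- ctrl.finish_job(): hands the job in; it is judged then, once.
The state is a dict: "time_s": time; "joints": joint angles; "dq": joint speeds; "tau": joint torques, N m; "eef_pos": TCP position; "ee_rot": TCP orientation; "force": force on the tool from outside, world axes, zero at the start; "wrist_torque": the same for the moment, N m; "grip_width": opening from 0.0 (shut) to 1.0 (fully open); "grip_force": force on a finger pad.
Only numpy, scipy, OpenCV 4.12 (cv2) and the standard library are available. Lean on these libraries where they do the work, as an engineer would, in place of code of your own. Each camera call takes 0.05 s, during which the arm holds its last target. There are 200 camera calls.

## Working session

There is one attempt and no reset: what is moved stays moved. The work goes in short steps, Python scripts to look and compute and a shell command to move; the robot and the scene stay as the last step left them, time stands still between calls to the robot, and variables do not carry over. Pictures are saved under pics/ and viewed, at most 14 in all, crops included, and the job is handed in when it is done.

```bash
ls; mkdir -p pics
python3 - <<'E'
from rig import ctrl
import cv2
print(ctrl.sense())
for n in("scene","side"):
    c=ctrl.capture(n); cv2.imwrite(f"pics/{n}0.png",cv2.resize(c["image"][:,:,::-1],(800,600),interpolation=cv2.INTER_CUBIC))
    print(n,c["intrinsics"],c["D"],c["rvec"],c["tvec"])
E
```

```text
pics
{'time_s': 0.0, 'joints': array([ 9.74603628e-01,  3.13484054e-01,  1.49843146e+00,  1.90381768e-05,
        1.33100357e+00, -2.23404361e-01]), 'dq': array([ 0.0001882 ,  0.00281602, -0.00024105,  0.00020679, -0.00018473,
       -0.00054257]), 'tau': array([-5.42326707e-04, -4.12247837e+01, -2.59748071e+01, -1.81944720e-04,
        3.99039403e-03,  2.33872680e-05]), 'eef_pos': array([191.0518563 , 488.68864038, 200.21979461]), 'ee_rot': array([-2.72720919e-04,  1.85318920e-01,  9.82678207e-01, -6.04618146e-04]), 'force': array([ 0.19670291, -1.11262104, -0.16213374]), 'wrist_torque': array([-0.02607472,  0.04313246, -0.00130809]), 'grip_force': 0.0, 'grip_width': 1.0032540024512333}
scene [[454.19988587   0.         259.93927898]
 [  0.         454.19988587 181.94055475]
 [  0.           0.           1.        ]] [0.05288831 0.         0.         0.         0.        ] [ 2.12039568  1.20895065 -0.46104043] [-326.87035074 -376.74840243 1572.1966038 ]
side [[355.87083743   0.         252.60666489]
 [  0.         355.87083743 195.18305416]
 [  0.           0.           1.        ]] [0.00987897 0.         0.         0.         0.        ] [ 2.39797114 -0.53161362  0.18732063] [-576.57413194  229.99334879  845.02379403]
```

View pics/scene0.png

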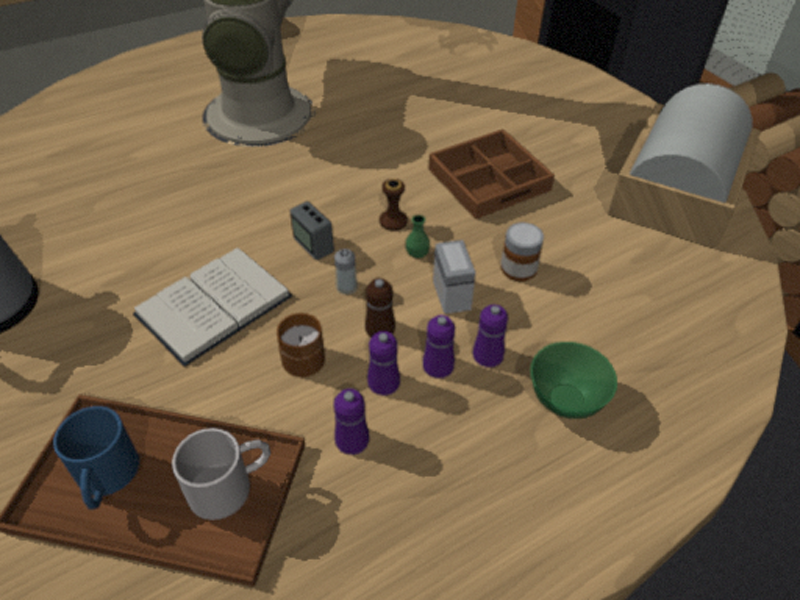

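View pics/side0.png

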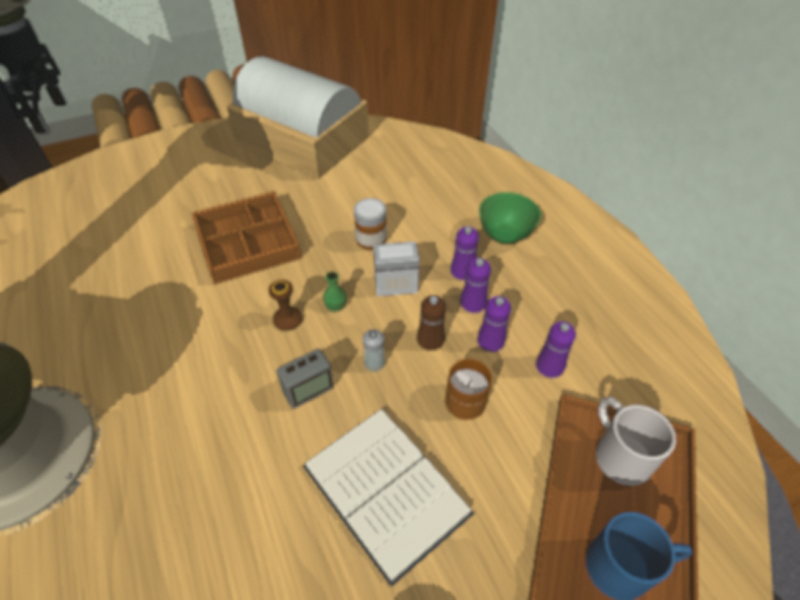

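The scene view (800x600) shows these candidates:
- **Jar:** steel-lidded jar at (523,250). The open amber glass at (301,345) is the candle.
- **Mill:** dark wood with nut at (379,305). The candlestick is at (393,205), and the four purple mills at (383,362), (440,345), (490,335) and (351,420) are to be left alone.
- **Tin:** bare metal at (455,275). The grey display with buttons is at (312,230).
- **Shaker:** clear with a steel cap at (345,270). The green vase is at (418,238).
- **Caddy:** at (490,172).

```bash
cat > h.py <<'E'
from rig import ctrl
import cv2, numpy as np
from scipy.spatial.transform import Rotation as R
def cam(n): return ctrl.capture(n)
def ray(c,uv):   # uv in native pixels
    p=cv2.undistortPoints(np.array([[uv]],float),c["intrinsics"],np.array(c["D"]))[0,0]
    M=R.from_rotvec(np.ravel(c["rvec"])).as_matrix(); t=np.ravel(c["tvec"])
    return -M.T@t, M.T@np.array([p[0],p[1],1])
def atz(c,uv,z):
    o,d=ray(c,uv); return (o+d*(z-o[2])/d[2])[:2]
def proj(c,P):
    return cv2.projectPoints(np.array(P,float).reshape(-1,1,3),np.ravel(c["rvec"]),np.ravel(c["tvec"]),c["intrinsics"],np.array(c["D"]))[0][:,0]
E
python3 - <<'E'
from h import *
s=cam("scene");d=cam("side");k=.64
np.set_printoptions(precision=0,suppress=True)
T=dict(jar=((524,234),(371,209),84),mill=((379,283),(434,299),111),tin=((457,258),(397,252),92),shaker=((345,251),(374,332),81),
candle=((300,330),(470,378),74),cstick=((394,186),(281,288),90),disp=((315,213),(305,364),75),vase=((418,219),(333,275),78),
p1=((383,336),(499,299),111),p2=((441,318),(480,261),111),p3=((494,307),(467,229),111),p4=((349,393),(565,324),111),
c1=((431,157),(194,212),40),c2=((504,133),(274,194),40),c3=((553,177),(299,239),40),c4=((478,205),(210,268),40))
for n,(a,b,z) in T.items(): print(n,atz(s,np.array(a)*k,z),atz(d,np.array(b)*k,z))
print(proj(s,[[0,0,0],[191,489,200]])/k,proj(d,[[0,0,0],[191,489,200]])/k)
E
```

```text
jar [674. 206.] [680. 203.]
mill [673. -72.] [672. -73.]
tin [672.  72.] [672.  67.]
shaker [557. -71.] [566. -72.]
candle [ 667. -204.] [ 665. -209.]
cstick [462.  77.] [458.  74.]
disp [442. -69.] [446. -79.]
vase [547.  76.] [552.  76.]
p1 [ 765. -117.] [ 767. -117.]
p2 [778. -28.] [783. -30.]
p3 [800.  51.] [803.  49.]
p4 [ 826. -204.] [ 833. -204.]
c1 [368. 218.] [366. 396.]
c2 [374. 391.] [532. 382.]
c3 [539. 387.] [535. 229.]
c4 [534. 215.] [360. 225.]
[[258. 113.]
 [499.   9.]] [[ 13. 457.]
 [ 63. 142.]]
```

```bash
python3 -m inch '-31 -8 -10 0 0 -0.36;-31 -8 -10 0 0 -0.36;-31 -8 -10 0 0 -0.36;-31 -8 -10 0 0 -0.36;-31 -8 -10 0 0 -0.36;-31 -8 -10 0 0 -0.36;-31 -8 -10 0 0 -0.36;-31 -8 -10 0 0 -0.36;-31 -8 -10 0 0 -0.36;-31 -8 -10 0 0 -0.33' 1 30
python3 - <<'E'
from h import *
s=ctrl.sense();print(s["eef_pos"],R.from_quat(np.roll(s["ee_rot"],-1)).as_matrix())
c=cam("wrist");cv2.imwrite("pics/w1.png",cv2.resize(c["image"][:,:,::-1],(800,600),interpolation=cv2.INTER_CUBIC))
o,d=ray(c,(256,192));print(o,d/np.linalg.norm(d))
np.savez("w1.npz",**{k:c[k] for k in("intrinsics","D","rvec","tvec")})
E
```

```text
time_s: 1.03
eef_pos: [478.3, 347.9, 301.2]
ee_rot: [-0.0, -0.001, 1.0, -0.0]
force: [0.7, -0.3, -0.6]
grip_width: 1.001
grip_force: 0.0
[478.32672974 347.88206298 301.24597072] [[-9.99996672e-01 -2.57245615e-03 -1.96645293e-04]
 [-2.57244144e-03  9.99996688e-01 -7.50023276e-05]
 [ 1.96837582e-04 -7.44962195e-05 -9.99999978e-01]]
[412.47526297 348.39418936 474.74309336] [ 0.25073507  0.01554185 -0.96793098]
```

View pics/w1.png

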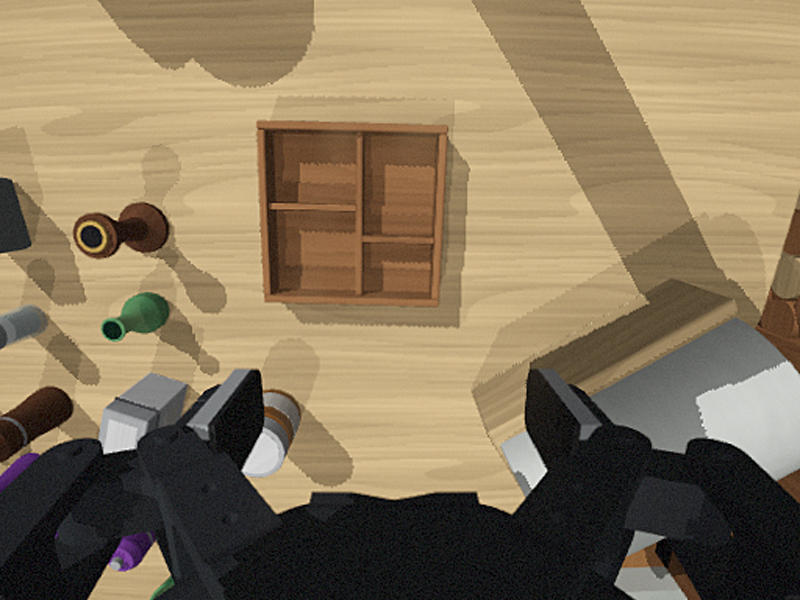

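The wrist view shows the long divider at u≈359. The left column (about 90 px wide) is the y>0 row, with the big cell bottom-left and the medium cell top-left. In the right column the small cell is at the bottom and the long cell at the top, so caddy yaw is about π.

Run:
```python
from h import *
np.set_printoptions(precision=1,suppress=True)
c=dict(np.load("w1.npz"));k=.64
# caddy-frame corners (x,y): TL(+x,+y) TR(+x,-y) BR(-x,-y) BL(-x,+y); then divider T junctions z=34
px=[(258,123),(447,126),(440,304),(265,302),(359,207),(360.,240)]
L=np.array([(88,90),(88,-90),(-88,-90),(-88,90),(-4+0,9),(-10,-21)],float)
L[4]=(9,-4);L[5]=(-21,-7)
z=[40]*4+[34]*2
W=np.array([atz(c,np.array(p)*k,h) for p,h in zip(px,z)]);print(W)
A=L[:4];B=W[:4];a=A-A.mean(0);b=B-B.mean(0)
th=np.arctan2((a[:,0]*b[:,1]-a[:,1]*b[:,0]).sum(),(a*b).sum())
Rm=np.array([[np.cos(th),-np.sin(th)],[np.sin(th),np.cos(th)]]);t=B.mean(0)-Rm@A.mean(0)
print("yaw",th,"centre",t,"res",B-(A@Rm.T+t), W[4:]-(L[4:]@Rm.T+t))
for n,p in dict(jar=(-37,39),mill=(46,39),shaker=(-52,-46),tin=(31,-46)).items(): print(n,Rm@p+t)
for n,p,h in(("vase",(114,328),78),("cst",(92,237),90)):print(n,atz(c,np.array(p)*k,h))
```

```text
[[354.6 222. ]
 [357.6 398.3]
 [529.3 396.3]
 [527.4 216.9]
 [432.4 314.7]
 [464.8 315.2]]
yaw 3.1247424311630514 centre [442.2 308.4] res [[ 1.9  2.1]
 [ 1.9 -1.6]
 [-2.5 -0.5]
 [-1.3  0. ]] [[-0.9  2.2]
 [ 1.4  0.1]]
jar [478.6 268.8]
mill [395.6 270.2]
shaker [495.  353.5]
tin [412.  354.9]
vase [543.7  78. ]
cst [454.4  79.4]
```

```bash
python3 -m inch '-6 -35 0 0 0 0;-6 -35 0 0 0 0;-6 -35 0 0 0 0;-6 -35 0 0 0 0;-6 -35 0 0 0 0;-6 -35 10 0 0 0;-6 -35 10 0 0 0;-6 -35 10 0 0 0;-6 -35 10 0 0 0;-6 -35 10 0 0 0' >/dev/null; python3 -m inch '-6 -35 10 0 0 0;-6 -35 10 0 0 0;0 0 10 0 0 0;0 0 10 0 0 0;0 0 10 0 0 0;0 0 0 0 0 0;0 0 0 0 0 0;0 0 0 0 0 0;0 0 0 0 0 0;0 0 0 0 0 0'
python3 - <<'E'
from h import *
c=cam("wrist");cv2.imwrite("pics/w2.png",cv2.resize(c["image"][:,:,::-1],(800,600),interpolation=cv2.INTER_CUBIC))
np.savez("w2.npz",**{k:c[k] for k in("intrinsics","D","rvec","tvec")})
print(proj(c,ctrl.sense()["eef_pos"])/.64, proj(c,[[560,-72,81],[560,-72,0],[672,-72,111],[672,-72,0]])/.64)
E
```

```text
time_s: 2.75
eef_pos: [549.7, -70.7, 201.4]
ee_rot: [0.001, -0.001, 1.0, -0.0]
force: [-0.3, -0.2, -0.7]
grip_width: 0.999
grip_force: 0.0
[[391.67246816 347.97764488]] [[390.64809086 299.79386298]
 [391.22837758 276.30960181]
 [390.53743131 466.67363934]
 [391.29272381 393.90877728]]
```

View pics/w2.png

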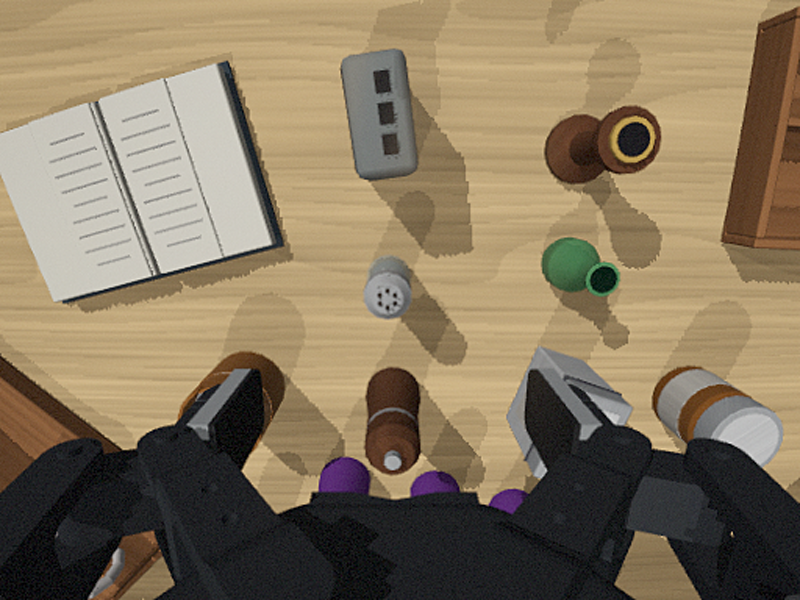

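The wrist view shows the shaker cap with holes at (388,299), against a projected (390.6,299.8). The mill nut is at (393,460), the tin at (570,410), the jar lid at (755,437), and the display, candlestick and vase further up. This confirms the shaker, so I'll grasp it.

```bash
python3 -m inch '-5 -1 10 0 0 0;-5 -1 20 0 0 0;0 0 25 0 0 0;0 0 25 0 0 0;0 0 25 0 0 0;0 0 20 0 0 0;0 0 15 0 0 0;0 0 10 0 0 0;0 0 5 0 0 0;0 0 0 0 0 0' 0.75 30;  python3 -m inch '0 0 0 0 0 0;0 0 0 0 0 0;0 0 0 0 0 0;0 0 0 0 0 0;0 0 0 0 0 0;0 0 0 0 0 0;0 0 0 0 0 0;0 0 0 0 0 0;0 0 0 0 0 0;0 0 0 0 0 0' 0 30
```

```text
time_s: 3.63
eef_pos: [559.2, -73.0, 44.9]
ee_rot: [-0.001, -0.0, 1.0, 0.0]
force: [-0.2, -0.7, 0.4]
grip_width: 0.748
grip_force: 0.0
time_s: 4.47
eef_pos: [561.1, -74.1, 48.3]
ee_rot: [0.002, -0.001, 1.0, -0.001]
force: [-0.1, -2.5, 10.9]
grip_width: 0.244
grip_force: 25.1
```

```bash
python3 -m inch '0 0 -4 0 0 0;0 0 -6 0 0 0;0 0 -10 0 0 0;0 0 -10 0 0 0;0 0 -10 0 0 0;0 0 -5 0 0 0;0 0 0 0 0 0;0 0 0 0 0 0;0 0 0 0 0 0;0 0 0 0 0 0'
python3 - <<'E'
from h import *
a=cam("side")["image"];b=cam("scene")["image"]
f=lambda i,x,y:cv2.resize(i[y:y+150,x:x+200,::-1],(400,300),interpolation=cv2.INTER_CUBIC)
p=proj(cam("side"),[560,-73,80])[0].astype(int);q=proj(cam("scene"),[560,-73,80])[0].astype(int)
cv2.imwrite("pics/g1.png",np.hstack([f(a,p[0]-60,p[1]-75),f(b,q[0]-60,q[1]-75)]))
E
```

```text
time_s: 5.3
eef_pos: [559.2, -72.9, 90.3]
ee_rot: [-0.0, -0.001, 1.0, 0.0]
force: [0.5, 0.1, -0.2]
grip_width: 0.002
grip_force: 0.0
```

View pics/g1.png

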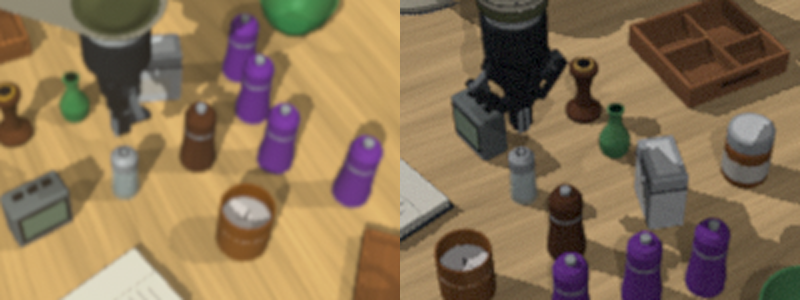

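The shaker slipped off the dome and is still upright in place: side crop (124,170), scene crop (521,170). I'll grip lower and harder.

```bash
python3 -m inch '0 0 0 0 0 0;0 0 0 0 0 0;0 0 0 0 0 0;0 0 0 0 0 0;0 0 15 0 0 0;0 0 15 0 0 0;0 0 15 0 0 0;0 0 10 0 0 0;0 0 5 0 0 0;0 0 0 0 0 0' 0.75 50;  python3 -m inch '0 0 0 0 0 0;0 0 0 0 0 0;0 0 0 0 0 0;0 0 0 0 0 0;0 0 0 0 0 0;0 0 0 0 0 0;0 0 0 0 0 0;0 0 0 0 0 0;0 0 0 0 0 0;0 0 0 0 0 0' 0 50
```

```text
time_s: 6.33
eef_pos: [559.0, -72.9, 29.9]
ee_rot: [-0.001, -0.001, 1.0, 0.0]
force: [1.5, -0.2, -0.1]
grip_width: 0.753
grip_force: 0.0
time_s: 7.17
eef_pos: [560.2, -73.3, 31.9]
ee_rot: [0.001, -0.0, 1.0, -0.0]
force: [0.1, -0.9, 5.9]
grip_width: 0.374
grip_force: 49.4
```

```bash
python3 -m inch '0 0 -2 0 0 0;0 0 -4 0 0 0;0 0 -8 0 0 0;0 0 -12 0 0 0;0 0 -15 0 0 0;0 0 -18 0 0 0;0 0 -20 0 0 0;0 0 -20 0 0 0;0 0 -20 0 0 0;0 0 -20 0 0 0'
python3 -m inch '5 25 0 0 0 0;6 30 0 0 0 0;6 30 0 0 0 0;6 30 0 0 0 0;6 30 0 0 0 0;6 30 0 0 0 0;6 30 0 0 0 0;6 30 0 0 0 0;6 30 0 0 0 0;6 30 0 0 0 0'
python3 -m inch '4 30 0 0 0 0;0 30 0 0 0 0;0 30 0 0 0 0;0 22 0 0 0 0;0 10 0 0 0 0;0 5 0 0 0 0;0 0 0 0 0 0;0 0 0 0 0 0;0 0 0 0 0 0;0 0 0 0 0 0'
python3 - <<'E'
from h import *
c=cam("wrist");cv2.imwrite("pics/w3.png",cv2.resize(c["image"][:,:,::-1],(800,600),interpolation=cv2.INTER_CUBIC))
np.savez("w3.npz",**{k:c[k] for k in("intrinsics","D","rvec","tvec")})
E
```

```text
time_s: 8.0
eef_pos: [559.2, -73.0, 171.3]
ee_rot: [0.0, -0.001, 1.0, -0.0]
force: [0.8, 0.3, -0.5]
grip_width: 0.378
grip_force: 49.6
time_s: 8.83
eef_pos: [499.5, 223.3, 170.4]
ee_rot: [0.0, -0.001, 1.0, 0.0]
force: [0.8, -0.4, -1.6]
grip_width: 0.375
grip_force: 49.8
time_s: 9.67
eef_pos: [496.3, 347.9, 170.0]
ee_rot: [0.0, 0.0, 1.0, -0.0]
force: [0.1, -0.4, -1.1]
grip_width: 0.376
grip_force: 49.8
```

View pics/w3.png

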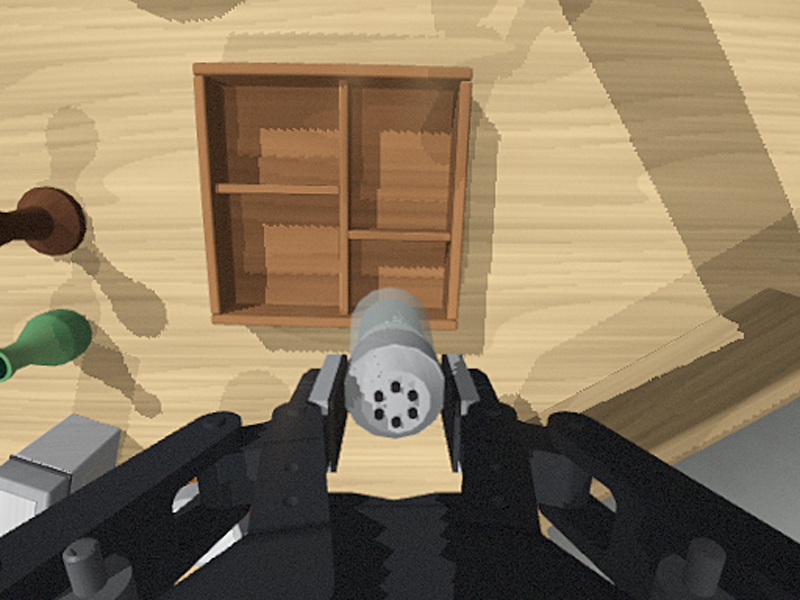

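The shaker is held upright. The caddy rim corners are at (194,66), (472,68), (457,326) and (212,323), with divider junctions at (341,188) and (347,235).

```bash
cat >> h.py <<'E'
def caddy(c,px):
    L=np.array([(88,90),(88,-90),(-88,-90),(-88,90),(9,-7),(-21,-7)],float)
    W=np.array([atz(c,np.array(p)*.64,h) for p,h in zip(px,[40]*4+[34]*2)])
    a=L-L.mean(0);b=W-W.mean(0)
    th=np.arctan2((a[:,0]*b[:,1]-a[:,1]*b[:,0]).sum(),(a*b).sum())
    Rm=np.array([[np.cos(th),-np.sin(th)],[np.sin(th),np.cos(th)]]);t=W.mean(0)-Rm@L.mean(0)
    print("yaw",th,"centre",t,"res",W-(L@Rm.T+t))
    for n,p in dict(jar=(-37,39),mill=(46,39),shaker=(-52,-46),tin=(31,-46)).items(): print(n,Rm@p+t)
E
python3 - <<'E'
from h import *
np.set_printoptions(precision=1,suppress=True)
caddy(dict(np.load("w3.npz")),[(194,66),(472,68),(457,326),(212,323),(344,188),(346,235)])
E
```

```text
yaw 3.1219494062300956 centre [441.6 307.9] res [[ 2.6  1.7]
 [ 1.8 -1. ]
 [-2.7 -1.5]
 [-1.5  0.1]
 [-1.1 -0.2]
 [ 0.9  0.9]]
jar [477.8 268.1]
mill [394.8 269.8]
shaker [494.5 352.8]
tin [411.5 354.5]
```

```bash
python3 -m inch '1 5 0 0 0 0;0 0 10 0 0 0;0 0 20 0 0 0;0 0 20 0 0 0;0 0 20 0 0 0;0 0 15 0 0 0;0 0 13 0 0 0;0 0 10 0 0 0;0 0 5 0 0 0;0 0 0 0 0 0'; python3 -m inch '0 0 5 0 0 0;0 0 4 0 0 0;0 0 3 0 0 0;0 0 2 0 0 0;0 0 2 0 0 0;0 0 1 0 0 0;0 0 0 0 0 0;0 0 0 0 0 0;0 0 0 0 0 0;0 0 0 0 0 0'
```

```text
time_s: 10.55
eef_pos: [494.5, 353.7, 55.6]
ee_rot: [-0.001, -0.001, 1.0, -0.0]
force: [-0.9, -0.1, -1.7]
grip_width: 0.373
grip_force: 49.9
time_s: 11.38
eef_pos: [495.1, 353.9, 40.0]
ee_rot: [0.0, -0.001, 1.0, 0.0]
force: [0.3, -0.4, -1.5]
grip_width: 0.38
grip_force: 49.9
```

```bash
python3 -m inch '0 0 1 0 0 0;0 0 0 0 0 0;0 0 1 0 0 0;0 0 0 0 0 0;0 0 1 0 0 0;0 0 0 0 0 0;0 0 0.5 0 0 0;0 0 0 0 0 0;0 0 0 0 0 0;0 0 0 0 0 0'
```

```text
time_s: 12.22
eef_pos: [495.9, 354.0, 37.9]
ee_rot: [0.001, -0.001, 1.0, 0.0]
force: [-1.5, -2.3, 9.5]
grip_width: 0.38
grip_force: 51.0
```

```bash
python3 -m inch '0 0 0 0 0 0;0 0 0 0 0 0;0 0 0 0 0 0;0 0 0 0 0 0;0 0 -3 0 0 0;0 0 -6 0 0 0;0 0 -10 0 0 0;0 0 -15 0 0 0;0 0 -20 0 0 0;0 0 -20 0 0 0' 0.48;  python3 -m inch '0 0 -20 0 0 0;0 0 -20 0 0 0;0 0 -20 0 0 0;0 0 0 0 0 0;0 0 0 0 0 0;0 0 0 0 0 0;0 0 0 0 0 0;0 0 0 0 0 0;0 0 0 0 0 0;0 0 0 0 0 0' 1
python3 - <<'E'
from h import *
c=cam("wrist");cv2.imwrite("pics/w4.png",cv2.resize(c["image"][:,:,::-1],(800,600),interpolation=cv2.INTER_CUBIC))
print(proj(c,[[495,353,87],[672,-72,111]])/.64)
E
```

```text
time_s: 13.05
eef_pos: [495.0, 353.9, 111.9]
ee_rot: [0.0, -0.001, 1.0, 0.0]
force: [-0.1, -0.1, 0.1]
grip_width: 0.48
grip_force: 0.0
time_s: 13.88
eef_pos: [494.9, 353.8, 169.9]
ee_rot: [-0.0, -0.001, 1.0, -0.0]
force: [-0.2, 0.4, 0.7]
grip_width: 1.002
grip_force: 0.0
[[ 390.99515906  299.31376904]
 [-171.55779813  534.80851511]]
```

View pics/w4.png

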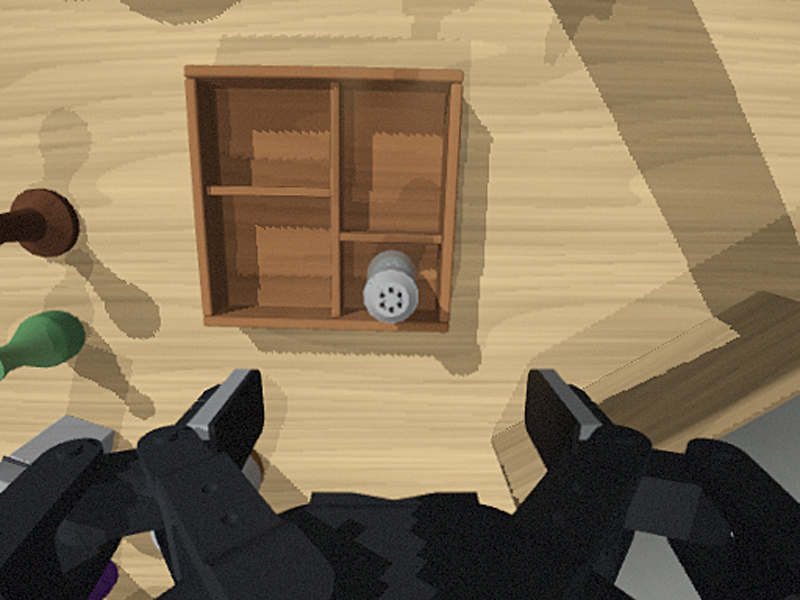

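The shaker stands in the smallest cell, cap at (391,295). Next is the tin, after a closer look.

```bash
python3 -m inch '-11 -28 -3 0 0 0;-11 -28 -3 0 0 0;-11 -28 -3 0 0 0;-11 -28 -3 0 0 0;-11 -28 -3 0 0 0;-11 -28 -3 0 0 0;-11 -28 -3 0 0 0;-11 -28 -3 0 0 0;-11 -28 -3 0 0 0;-11 -28 -3 0 0 0'; python3 -m inch '0 0 0 0 0 0;0 0 0 0 0 0;0 0 0 0 0 0;0 0 0 0 0 0;0 0 0 0 0 0;0 0 0 0 0 0;0 0 0 0 0 0;0 0 0 0 0 0;0 0 0 0 0 0;0 0 0 0 0 0'
python3 - <<'E'
from h import *
c=cam("wrist");cv2.imwrite("pics/w5.png",cv2.resize(c["image"][:,:,::-1],(800,600),interpolation=cv2.INTER_CUBIC))
np.savez("w5.npz",**{k:c[k] for k in("intrinsics","D","rvec","tvec")})
E
```

```text
time_s: 14.77
eef_pos: [605.7, 72.5, 200.4]
ee_rot: [-0.0, -0.0, 1.0, 0.0]
force: [0.4, -0.4, -0.2]
grip_width: 1.001
grip_force: 0.0
time_s: 15.6
eef_pos: [605.3, 74.1, 200.3]
ee_rot: [0.0, -0.001, 1.0, 0.0]
force: [-1.3, -0.5, -0.2]
grip_width: 1.003
grip_force: 0.0
```

View pics/w5.png

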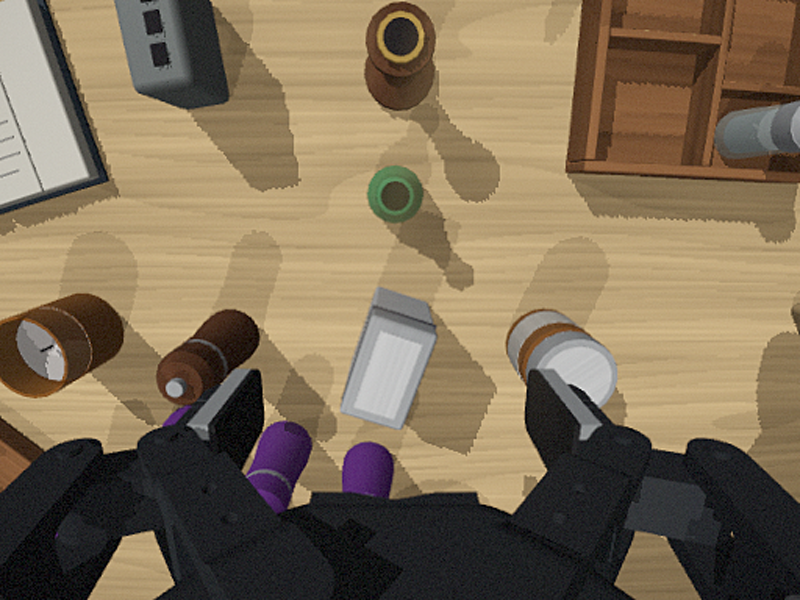

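The tin lid corners are (372,316), (437,334), (402,430) and (341,411). The mill nut is at (175,387), and the jar lid is centred near (575,370).

Run:
```python
from h import *
np.set_printoptions(precision=2,suppress=True)
c=dict(np.load("w5.npz"))
W=np.array([atz(c,np.array(p)*.64,92) for p in[(372,316),(437,334),(402,430),(341,411)]])
print(W,W.mean(0)); 
for i in range(4):
    d=W[(i+1)%4]-W[i];print(np.linalg.norm(d),np.degrees(np.arctan2(d[1],d[0])))
print(atz(c,np.array((175,387))*.64,111),atz(c,np.array((576,370))*.64,84))
```

```text
[[623.52  60.45]
 [636.2  104.21]
 [709.33  80.97]
 [694.1   37.46]] [665.79  70.77]
45.55945785794704 73.83171257446412
76.73146505947238 -17.632379366174725
46.097033469021035 -109.2877870877932
74.23765085787296 161.95609130467398
[666.99 -69.71] [666.44 205.91]
```

```bash
python3 -m inch '-15 -1 0 0 0 0.73;-20 -1 0 0 0 0;-20 -1 0 0 0 0;-9 0 0 0 0 0;0 0 0 0 0 0.73;0 0 0 0 0 0.73;0 0 0 0 0 0.73;0 0 0 0 0 0;0 0 0 0 0 0;0 0 0 0 0 0'
```

```text
time_s: 16.48
eef_pos: [669.0, 67.3, 200.3]
ee_rot: [-0.0, 0.151, 0.989, -0.0]
force: [0.5, 0.5, -0.2]
grip_width: 1.0
grip_force: 0.0
```

```bash
python3 -m inch '0.5 3.5 10 0 0 0;0 0 20 0 0 0;0 0 25 0 0 0;0 0 25 0 0 0;0 0 25 0 0 0;0 0 20 0 0 0;0 0 15 0 0 0;0 0 10 0 0 0;0 0 4 0 0 0;0 0 0 0 0 0' 0.95;  python3 -m inch '0 0 0 0 0 0;0 0 0 0 0 0;0 0 0 0 0 0;0 0 0 0 0 0;0 0 0 0 0 0;0 0 0 0 0 0;0 0 0 0 0 0;0 0 0 0 0 0;0 0 0 0 0 0;0 0 0 0 0 0' 0 50; python3 -m inch '0 0 -2 0 0 0;0 0 -4 0 0 0;0 0 -8 0 0 0;0 0 -8 0 0 0;0 0 -8 0 0 0;0 0 0 0 0 0;0 0 0 0 0 0;0 0 0 0 0 0;0 0 0 0 0 0;0 0 0 0 0 0'
```

```text
time_s: 17.32
eef_pos: [669.3, 71.0, 45.5]
ee_rot: [-0.001, 0.152, 0.988, -0.0]
force: [-0.3, -0.2, -0.4]
grip_width: 0.956
grip_force: 0.0
time_s: 18.15
eef_pos: [670.3, 70.6, 47.7]
ee_rot: [0.001, 0.152, 0.988, 0.0]
force: [-1.0, 0.3, 6.4]
grip_width: 0.549
grip_force: 51.9
time_s: 18.98
eef_pos: [669.4, 70.8, 75.8]
ee_rot: [-0.0, 0.152, 0.988, -0.0]
force: [-0.3, 0.3, -1.6]
grip_width: 0.547
grip_force: 51.5
```

```bash
python3 -m inch '0 0 -10 0 0 -0.25;0 0 -15 0 0 -0.5;0 0 -20 0 0 -0.5;0 0 -20 0 0 -0.5;0 0 -20 0 0 -0.5;0 0 -20 0 0 -0.5;0 0 -15 0 0 0;0 0 -5 0 0 0;0 0 0 0 0 0;0 0 0 0 0 0'; python3 -m inch '10 10 0 0 0 0;20 20 0 0 0 0;26 28 0 0 0 0;26 28 0 0 0 0;26 28 0 0 0 0;26 28 0 0 0 0;26 28 0 0 0 0;26 28 0 0 0 0;26 28 0 0 0 0;26 28 0 0 0 0';python3 -m inch '14 15 0 0 0 0;6 7 0 0 0 0;3 3 0 0 0 0;0 0 0 0 0 0;0 0 0 0 0 0;0 0 0 0 0 0;0 0 0 0 0 0;0 0 0 0 0 0;0 0 0 0 0 0;0 0 0 0 0 0'
python3 - <<'E'
from h import *
c=cam("wrist");cv2.imwrite("pics/w6.png",cv2.resize(c["image"][:,:,::-1],(800,600),interpolation=cv2.INTER_CUBIC))
np.savez("w6.npz",**{k:c[k] for k in("intrinsics","D","rvec","tvec")})
E
```

```text
time_s: 19.82
eef_pos: [669.3, 70.8, 200.1]
ee_rot: [-0.001, 0.008, 1.0, 0.0]
force: [-0.4, -0.4, -2.6]
grip_width: 0.545
grip_force: 51.6
time_s: 20.65
eef_pos: [433.9, 329.6, 199.9]
ee_rot: [-0.001, 0.009, 1.0, -0.0]
force: [0.4, 0.2, -2.4]
grip_width: 0.546
grip_force: 51.6
time_s: 21.48
eef_pos: [413.5, 353.9, 201.3]
ee_rot: [-0.0, 0.009, 1.0, -0.0]
force: [-1.0, 0.7, -1.5]
grip_width: 0.547
grip_force: 51.7
```

View pics/w6.png

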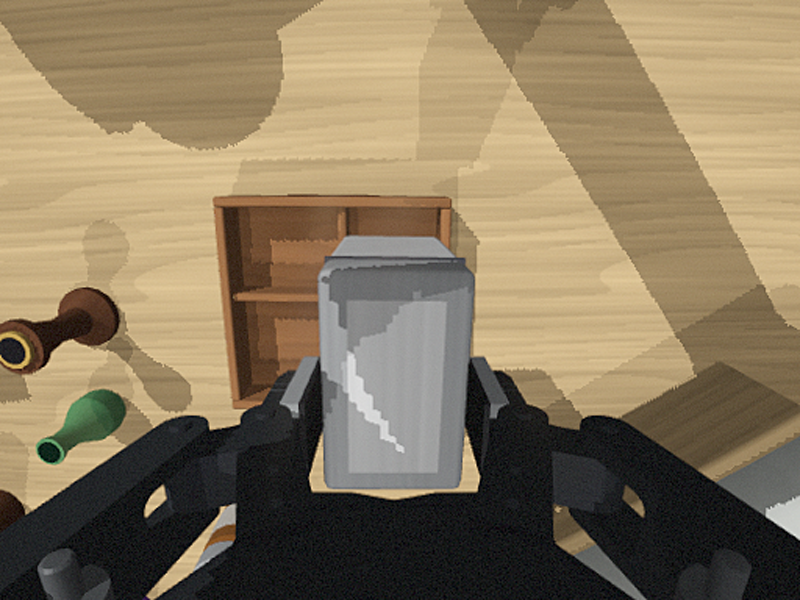

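The tin is held upright and aligned. Its lid spans (319,265), (473,262), (462,488), (326,487), and the caddy's top rim corners are (214,198) and (451,199).

Run:
```python
from h import *
np.set_printoptions(precision=2,suppress=True)
c=dict(np.load("w6.npz"));print(ray(c,(256,192))[0])
W=np.array([atz(c,np.array(p)*.64,246) for p in[(319,265),(473,262),(462,488),(326,487)]])
print(W,W.mean(0))
W=np.array([atz(c,np.array(p)*.64,40) for p in[(214,198),(451,199)]]);print(W,W.mean(0))
print(atz(c,np.array((235,407))*.64,40), atz(c,np.array((392,415))*.64,183))
```

```text
[347.66 355.72 374.75]
[[369.91 333.29]
 [369.84 378.91]
 [448.49 377.61]
 [447.21 330.69]] [408.86 355.12]
[[353.14 221.44]
 [357.68 398.41]] [355.41 309.92]
[525.77 218.07] [455.01 353.13]
```

```bash
python3 -m inch '-2 0 10 0 0 0;0 0 20 0 0 0;0 0 25 0 0 0;0 0 25 0 0 0;0 0 20 0 0 0;0 0 15 0 0 0;0 0 10 0 0 0;0 0 10 0 0 0;0 0 5 0 0 0;0 0 0 0 0 0'; python3 -m inch '0 0 2 0 0 0;0 0 2 0 0 0;0 0 1 0 0 0;0 0 1 0 0 0;0 0 0.5 0 0 0;0 0 0.5 0 0 0;0 0 0.5 0 0 0;0 0 0 0 0 0;0 0 0 0 0 0;0 0 0 0 0 0'
```

```text
time_s: 22.37
eef_pos: [415.0, 353.9, 60.5]
ee_rot: [-0.001, 0.008, 1.0, -0.0]
force: [-0.1, 0.2, -2.1]
grip_width: 0.545
grip_force: 51.7
time_s: 23.2
eef_pos: [415.4, 354.1, 53.8]
ee_rot: [0.0, 0.008, 1.0, 0.0]
force: [-0.2, -1.1, -2.7]
grip_width: 0.551
grip_force: 51.7
```

```bash
python3 -m inch '0 0 0.5 0 0 0;0 0 0.5 0 0 0;0 0 0.5 0 0 0;0 0 0.5 0 0 0;0 0 0.5 0 0 0;0 0 0.5 0 0 0;0 0 0 0 0 0;0 0 0 0 0 0;0 0 0 0 0 0;0 0 0 0 0 0'
```

```text
time_s: 24.03
eef_pos: [415.7, 354.2, 53.6]
ee_rot: [0.001, 0.008, 1.0, 0.0]
force: [-8.1, -7.0, 25.6]
grip_width: 0.546
grip_force: 54.8
```

```bash
python3 -m inch '0 0 -2 0 0 0;0 0 0 0 0 0;0 0 0 0 0 0;0 0 0 0 0 0;0 0 -3 0 0 0;0 0 -6 0 0 0;0 0 -10 0 0 0;0 0 -15 0 0 0;0 0 -20 0 0 0;0 0 -20 0 0 0' 0.72;  python3 -m inch '-10 -10 -20 0 0 0;-20 -15 -20 0 0 0;-25 -20 -20 0 0 0;-25 -20 -10 0 0 0;-25 -20 0 0 0 0;-25 -20 0 0 0 0;-25 -20 0 0 0 0;-25 -20 0 0 0 0;-25 -10 0 0 0 0;-10 0 0 0 0 0' 1
python3 - <<'E'
from h import *
c=cam("wrist");cv2.imwrite("pics/w7.png",cv2.resize(c["image"][:,:,::-1],(800,600),interpolation=cv2.INTER_CUBIC))
np.savez("w7.npz",**{k:c[k] for k in("intrinsics","D","rvec","tvec")})
print(proj(c,[[412,354,98],[495,353,87],[672,205,84]])/.64)
E
```

```text
time_s: 24.87
eef_pos: [415.3, 354.1, 128.4]
ee_rot: [0.0, 0.008, 1.0, 0.0]
force: [0.0, 0.7, -0.2]
grip_width: 0.725
grip_force: 0.0
time_s: 25.7
eef_pos: [630.1, 192.6, 197.4]
ee_rot: [0.001, 0.01, 1.0, -0.0]
force: [-0.6, -0.3, 0.8]
grip_width: 1.001
grip_force: 0.0
[[677.54210877 -98.19135169]
 [654.03808391  65.16428676]
 [411.70697625 346.21675082]]
```

View pics/w7.png

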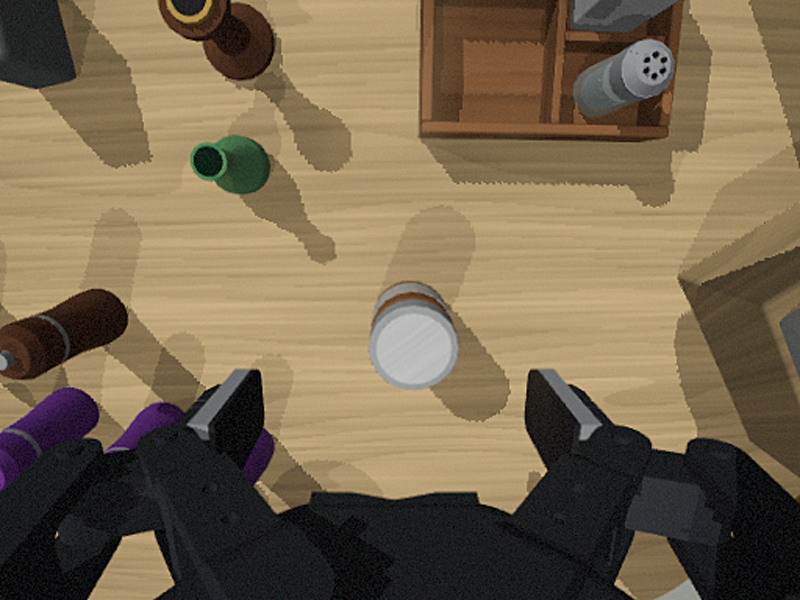

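The jar lid is centred at (414,346), against a projected (412,346), which puts the jar near (673,206). The shaker is standing at (645,75).

```bash
python3 -m inch '-15 4 0 0 0 0;-18 6 10 0 0 0;-10 4 20 0 0 0;0 0 25 0 0 0;0 0 25 0 0 0;0 0 25 0 0 0;0 0 20 0 0 0;0 0 15 0 0 0;0 0 10 0 0 0;0 0 4 0 0 0' 1;  python3 -m inch '0 0 0 0 0 0;0 0 0 0 0 0;0 0 0 0 0 0;0 0 0 0 0 0;0 0 0 0 0 0;0 0 0 0 0 0;0 0 0 0 0 0;0 0 0 0 0 0;0 0 0 0 0 0;0 0 0 0 0 0' 0 60; python3 -m inch '0 0 -2 0 0 0;0 0 -4 0 0 0;0 0 -8 0 0 0;0 0 -8 0 0 0;0 0 -8 0 0 0;0 0 0 0 0 0;0 0 0 0 0 0;0 0 0 0 0 0;0 0 0 0 0 0;0 0 0 0 0 0'
```

```text
time_s: 26.58
eef_pos: [670.1, 209.1, 41.9]
ee_rot: [-0.001, 0.008, 1.0, -0.0]
force: [0.5, 0.9, -0.1]
grip_width: 0.999
grip_force: 0.0
time_s: 27.42
eef_pos: [672.0, 208.7, 45.2]
ee_rot: [0.002, 0.008, 1.0, 0.0]
force: [-1.6, -2.5, 7.2]
grip_width: 0.697
grip_force: 63.1
time_s: 28.25
eef_pos: [670.7, 208.8, 72.3]
ee_rot: [-0.0, 0.008, 1.0, -0.0]
force: [0.3, 0.2, -3.0]
grip_width: 0.692
grip_force: 65.0
```

```bash
python3 -m inch '0 0 -5 0 0 0;0 0 -10 0 0 0;0 0 -15 0 0 0;0 0 -20 0 0 0;0 0 -20 0 0 0;0 0 -20 0 0 0;0 0 -15 0 0 0;0 0 -10 0 0 0;0 0 -5 0 0 0;0 0 0 0 0 0'; python3 -m inch '8 2 0 0 0 0;15 5 0 0 0 0;20 6 0 0 0 0;25 7 0 0 0 0;25 8 0 0 0 0;25 8 0 0 0 0;25 8 0 0 0 0;25 7 0 0 0 0;15 4 0 0 0 0;8 1 0 0 0 0';python3 -m inch '2 0 0 0 0 0;0 0 0 0 0 0;0 0 0 0 0 0;0 0 0 0 0 0;0 0 0 0 0 0;0 0 0 0 0 0;0 0 0 0 0 0;0 0 0 0 0 0;0 0 0 0 0 0;0 0 0 0 0 0'
python3 - <<'E'
from h import *
c=cam("wrist");cv2.imwrite("pics/w8.png",cv2.resize(c["image"][:,:,::-1],(800,600),interpolation=cv2.INTER_CUBIC))
np.savez("w8.npz",**{k:c[k] for k in("intrinsics","D","rvec","tvec")})
E
```

```text
time_s: 29.08
eef_pos: [671.2, 208.9, 194.0]
ee_rot: [0.001, 0.008, 1.0, 0.0]
force: [0.1, -0.0, -3.2]
grip_width: 0.693
grip_force: 65.1
time_s: 29.92
eef_pos: [478.7, 268.6, 192.2]
ee_rot: [-0.001, 0.008, 1.0, -0.0]
force: [-0.2, -0.3, -3.0]
grip_width: 0.693
grip_force: 65.1
time_s: 30.75
eef_pos: [478.9, 268.0, 192.8]
ee_rot: [0.0, 0.008, 1.0, -0.0]
force: [-1.4, -0.2, -2.9]
grip_width: 0.694
grip_force: 65.1
```

View pics/w8.png

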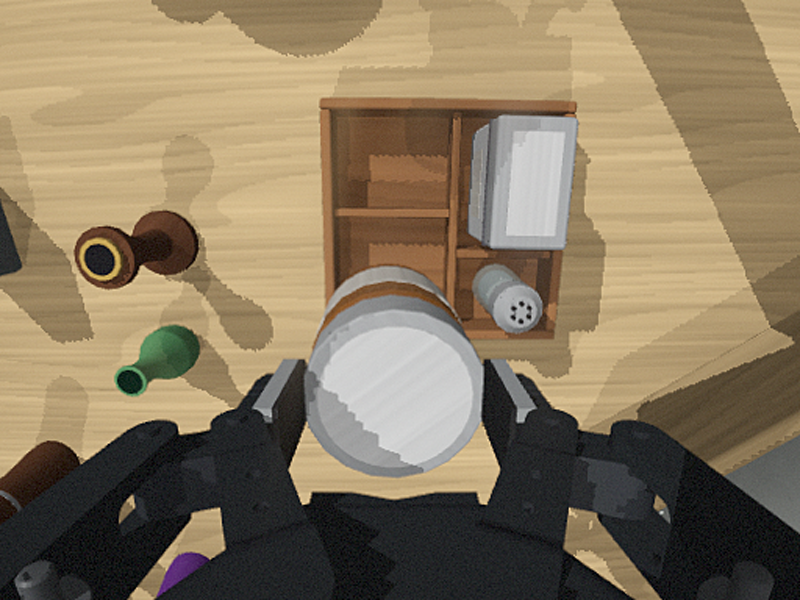

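The jar is held, with the lid centred near (394,393). The tin and shaker are standing in their cells. Rim corners are (320,101), (577,103) and (555,337).

Run:
```python
from h import *
np.set_printoptions(precision=2,suppress=True)
c=dict(np.load("w8.npz"))
print("jar",atz(c,np.array((394,393))*.64,232), ray(c,(0,0))[0])
print([atz(c,np.array(p)*.64,40) for p in[(320,101),(577,103),(555,337)]],[atz(c,np.array(p)*.64,34) for p in[(454,213),(456,253)]])
print("tin",np.mean([atz(c,np.array(p)*.64,98) for p in[(500,115),(578,119),(565,248),(490,246)]],0),"shaker",atz(c,np.array((519,312))*.64,87))
```

```text
jar [480.   268.84] [413.04 269.79 366.27]
[array([354.62, 220.15]), array([357.95, 398.87]), array([530.03, 395.4 ])] [array([433.19, 314.54]), array([463.14, 316.53])]
tin [412.87 352.98] shaker [495.12 351.71]
```

```bash
python3 -m inch '1.5 0 8 0 0 0;0 0 18 0 0 0;0 0 22 0 0 0;0 0 25 0 0 0;0 0 22 0 0 0;0 0 15 0 0 0;0 0 10 0 0 0;0 0 10 0 0 0;0 0 5 0 0 0;0 0 0 0 0 0'; python3 -m inch '0 0 2 0 0 0;0 0 1 0 0 0;0 0 1 0 0 0;0 0 1 0 0 0;0 0 0.5 0 0 0;0 0 0.5 0 0 0;0 0 0.5 0 0 0;0 0 0 0 0 0;0 0 0 0 0 0;0 0 0 0 0 0'
```

```text
time_s: 31.63
eef_pos: [477.1, 268.0, 57.0]
ee_rot: [-0.001, 0.008, 1.0, -0.0]
force: [-0.3, 0.3, -3.8]
grip_width: 0.694
grip_force: 65.2
time_s: 32.47
eef_pos: [477.5, 268.1, 51.4]
ee_rot: [0.0, 0.008, 1.0, 0.0]
force: [0.1, 0.1, -2.6]
grip_width: 0.692
grip_force: 65.4
```

```bash
python3 -m inch '0 0 0.5 0 0 0;0 0 0 0 0 0;0 0 0.5 0 0 0;0 0 0 0 0 0;0 0 0.5 0 0 0;0 0 0 0 0 0;0 0 0.5 0 0 0;0 0 0 0 0 0;0 0 0 0 0 0;0 0 0 0 0 0'
```

```text
time_s: 33.3
eef_pos: [478.5, 268.1, 51.1]
ee_rot: [0.002, 0.008, 1.0, 0.0]
force: [-1.7, -3.5, 13.7]
grip_width: 0.69
grip_force: 67.9
```

```bash
python3 -m inch '0 0 -1 0 0 0;0 0 0 0 0 0;0 0 0 0 0 0;0 0 0 0 0 0;0 0 -3 0 0 0;0 0 -6 0 0 0;0 0 -10 0 0 0;0 0 -15 0 0 0;0 0 -20 0 0 0;0 0 -20 0 0 0' 0.85;  python3 -m inch '0 0 -20 0 0 0;-5 -10 -20 0 0 0;-10 -25 -20 0 0 0;-15 -35 -10 0 0 0;-17 -35 0 0 0 0;-17 -35 0 0 0 0;-17 -35 0 0 0 0;-17 -35 0 0 0 0;-17 -35 0 0 0 0;-17 -35 0 0 0 0' 1;  python3 -m inch '-14 -28 0 0 0 0;-8 -18 0 0 0 0;0 -8 0 0 0 0;0 -3 0 0 0 0;0 0 0 0 0 0;0 0 0 0 0 0;0 0 0 0 0 0;0 0 0 0 0 0;0 0 0 0 0 0;0 0 0 0 0 0'
python3 - <<'E'
from h import *
c=cam("wrist");cv2.imwrite("pics/w9.png",cv2.resize(c["image"][:,:,::-1],(800,600),interpolation=cv2.INTER_CUBIC))
print(proj(c,[[671,-71,111],[671,-71,0]])/.64)
np.savez("w9.npz",**{k:c[k] for k in("intrinsics","D","rvec","tvec")})
E
```

```text
time_s: 34.13
eef_pos: [477.3, 268.1, 125.9]
ee_rot: [0.0, 0.008, 1.0, 0.0]
force: [0.4, 0.3, -0.3]
grip_width: 0.846
grip_force: 0.0
time_s: 34.97
eef_pos: [605.2, -16.0, 195.5]
ee_rot: [0.001, 0.008, 1.0, -0.0]
force: [0.7, 0.1, -0.1]
grip_width: 1.0
grip_force: 0.0
time_s: 35.8
eef_pos: [625.7, -71.0, 194.4]
ee_rot: [0.0, 0.008, 1.0, -0.0]
force: [0.3, -0.2, 0.4]
grip_width: 0.999
grip_force: 0.0
[[393.56183886 368.56317172]
 [393.49215885 317.54741733]]
```

View pics/w9.png

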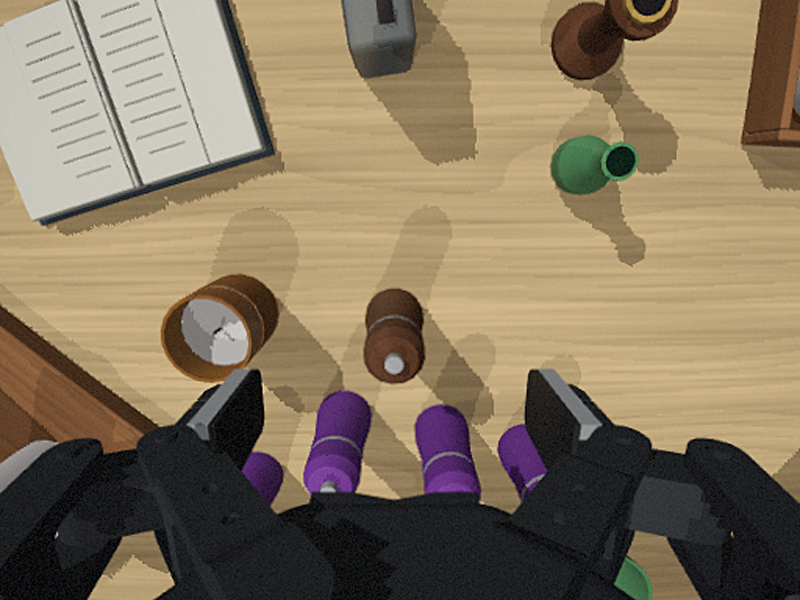

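The mill nut is at (394,364), against a projected (394,369), so the mill is near (670,-71). The purple mills sit further out and stay clear.

```bash
python3 -m inch '-14 0 0 0 0 0;-18 1 10 0 0 0;-12 0 20 0 0 0;0 0 22 0 0 0;0 0 24 0 0 0;0 0 24 0 0 0;0 0 20 0 0 0;0 0 13 0 0 0;0 0 9 0 0 0;0 0 4 0 0 0' 0.9;  python3 -m inch '0 0 0 0 0 0;0 0 0 0 0 0;0 0 0 0 0 0;0 0 0 0 0 0;0 0 0 0 0 0;0 0 0 0 0 0;0 0 0 0 0 0;0 0 0 0 0 0;0 0 0 0 0 0;0 0 0 0 0 0' 0 50; python3 -m inch '0 0 -2 0 0 0;0 0 -4 0 0 0;0 0 -8 0 0 0;0 0 -8 0 0 0;0 0 -8 0 0 0;0 0 0 0 0 0;0 0 0 0 0 0;0 0 0 0 0 0;0 0 0 0 0 0;0 0 0 0 0 0'
```

```text
time_s: 36.68
eef_pos: [669.5, -71.1, 47.4]
ee_rot: [-0.0, 0.008, 1.0, 0.0]
force: [0.3, -0.7, -0.0]
grip_width: 0.903
grip_force: 0.0
time_s: 37.52
eef_pos: [670.5, -71.5, 50.0]
ee_rot: [0.001, 0.008, 1.0, -0.0]
force: [0.1, -1.0, 5.9]
grip_width: 0.462
grip_force: 50.8
time_s: 38.35
eef_pos: [669.5, -71.1, 77.8]
ee_rot: [-0.0, 0.008, 1.0, 0.0]
force: [1.0, -0.8, -2.0]
grip_width: 0.468
grip_force: 50.6
```

```bash
python3 -m inch '0 0 -5 0 0 0;0 0 -10 0 0 0;0 0 -15 0 0 0;0 0 -20 0 0 0;0 0 -20 0 0 0;0 0 -20 0 0 0;0 0 -15 0 0 0;0 0 -10 0 0 0;0 0 -5 0 0 0;0 0 0 0 0 0'; python3 -m inch '8 10 0 0 0 0;16 20 0 0 0 0;24 28 0 0 0 0;25 30 0 0 0 0;25 30 0 0 0 0;25 30 0 0 0 0;25 30 0 0 0 0;25 30 0 0 0 0;25 30 0 0 0 0;25 30 0 0 0 0';python3 -m inch '25 30 0 0 0 0;16 20 0 0 0 0;11 13 0 0 0 0;5 5 0 0 0 0;0 0 0 0 0 0;0 0 0 0 0 0;0 0 0 0 0 0;0 0 0 0 0 0;0 0 0 0 0 0;0 0 0 0 0 0'
python3 - <<'E'
from h import *
c=cam("wrist");cv2.imwrite("pics/w10.png",cv2.resize(c["image"][:,:,::-1],(800,600),interpolation=cv2.INTER_CUBIC))
np.savez("w10.npz",**{k:c[k] for k in("intrinsics","D","rvec","tvec")})
E
```

```text
time_s: 39.18
eef_pos: [670.0, -71.3, 199.5]
ee_rot: [0.001, 0.008, 1.0, -0.0]
force: [-0.3, 0.5, -1.8]
grip_width: 0.466
grip_force: 50.6
time_s: 40.02
eef_pos: [449.3, 201.6, 197.5]
ee_rot: [-0.001, 0.009, 1.0, -0.0]
force: [0.2, 0.3, -1.9]
grip_width: 0.464
grip_force: 50.7
time_s: 40.85
eef_pos: [395.8, 269.0, 198.2]
ee_rot: [-0.0, 0.009, 1.0, -0.0]
force: [-0.1, -0.5, -1.2]
grip_width: 0.465
grip_force: 50.7
```

View pics/w10.png

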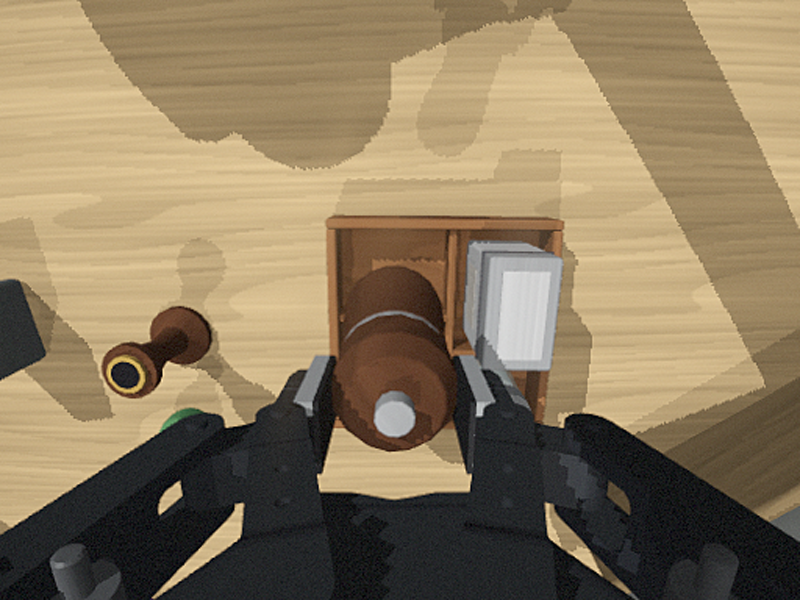

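The mill is held upright, nut at (395,410). The tin stands in the long cell and the medium cell below the mill is empty.

```bash
python3 - <<'E'
from h import *
c=dict(np.load("w10.npz"))
print(atz(c,np.array((395,412))*.64,258),[atz(c,np.array(p)*.64,40) for p in[(327,218),(564,220)]])
E
python3 -m inch '0 1 8 0 0 0;0 0 18 0 0 0;0 0 22 0 0 0;0 0 25 0 0 0;0 0 22 0 0 0;0 0 15 0 0 0;0 0 10 0 0 0;0 0 5 0 0 0;0 0 0 0 0 0;0 0 0 0 0 0'
```

```text
[392.60670954 270.11852148] [array([351.94035426, 221.04484998]), array([356.26407752, 398.28530814])]
time_s: 41.73
eef_pos: [395.8, 270.6, 73.8]
ee_rot: [0.0, 0.008, 1.0, 0.0]
force: [1.1, 0.3, -1.7]
grip_width: 0.466
grip_force: 50.7
```

```bash
python3 -m inch '-1 0 4 0 0 0;0 0 4 0 0 0;0 0 4 0 0 0;0 0 2 0 0 0;0 0 1 0 0 0;0 0 1 0 0 0;0 0 1 0 0 0;0 0 0 0 0 0;0 0 0 0 0 0;0 0 0 0 0 0';python3 -m inch '0 0 0.5 0 0 0;0 0 0 0 0 0;0 0 0.5 0 0 0;0 0 0 0 0 0;0 0 0.5 0 0 0;0 0 0 0 0 0;0 0 0.5 0 0 0;0 0 0 0 0 0;0 0 0 0 0 0;0 0 0 0 0 0'
```

```text
time_s: 42.57
eef_pos: [396.5, 270.5, 56.4]
ee_rot: [0.0, 0.008, 1.0, 0.0]
force: [0.8, 0.6, -1.8]
grip_width: 0.464
grip_force: 50.8
time_s: 43.4
eef_pos: [397.3, 270.6, 56.0]
ee_rot: [0.001, 0.008, 1.0, 0.0]
force: [-3.2, -3.3, 16.4]
grip_width: 0.464
grip_force: 52.5
```

Contact. I'll release, back off and check.

```bash
python3 -m inch '0 0 -1 0 0 0;0 0 0 0 0 0;0 0 0 0 0 0;0 0 0 0 0 0;0 0 -3 0 0 0;0 0 -6 0 0 0;0 0 -10 0 0 0;0 0 -15 0 0 0;0 0 -20 0 0 0;0 0 -20 0 0 0' 0.62;  python3 -m inch '0 0 -20 0 0 0;0 0 -20 0 0 0;0 0 -20 0 0 0;-5 5 -20 0 0 0;-10 10 -20 0 0 0;-10 10 0 0 0 0;-10 10 0 0 0 0;-5 5 0 0 0 0;0 0 0 0 0 0;0 0 0 0 0 0'
python3 - <<'E'
from h import *
a=cam("wrist");b=cam("side")
f=lambda c:cv2.resize(c["image"][:,:,::-1],(400,300),interpolation=cv2.INTER_AREA)
cv2.imwrite("pics/end.png",np.hstack([f(a),f(b)]))
E
```

```text
time_s: 44.23
eef_pos: [396.3, 270.4, 130.9]
ee_rot: [0.0, 0.008, 1.0, 0.0]
force: [-1.1, -0.9, 0.2]
grip_width: 0.618
grip_force: 0.0
time_s: 45.07
eef_pos: [436.7, 309.6, 229.3]
ee_rot: [-0.0, 0.008, 1.0, -0.0]
force: [0.1, 0.2, 0.8]
grip_width: 0.621
grip_force: 0.0
```

View pics/end.png

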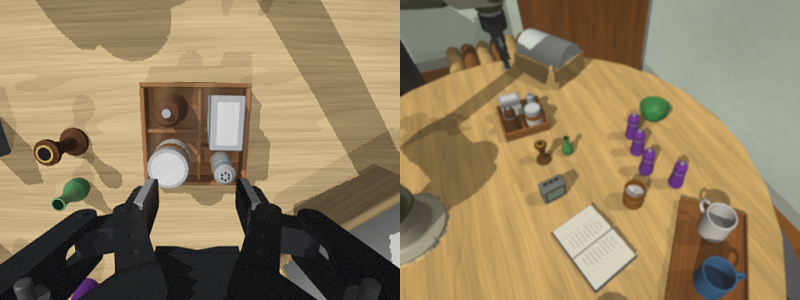

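All four things stand in their cells: mill top-left (167,112), tin (226,122), jar (168,165) and shaker (224,170). The look-alikes haven't moved.

```bash
python3 -c "
from rig import ctrl
print(ctrl.finish_job())"
```

```text
the job is handed in; nothing more can be done
None
```

The jar, tin, mill and shaker each stand upright in their own caddy cell with the look-alikes left in place; I handed the job in at about 45 s, and no verdict came back.

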